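# Hold the greaser lid at its bleed position

## Robot

A 7-joint arm with a two-finger parallel gripper is mounted at the origin on the work surface. World frame = base frame: x ahead of the robot, y to its left, z up, the work surface at z = 0. Lengths are in m, angles in rad, forces in N, time in s.
With the tool pointing down it reaches from about 0.4 to 0.85 m from the base axis. Payload 4.5 kg.
Tool frame: the origin (TCP) lies at the very end of the fingers, on their centre line; the grasp point (between the pads) lies 19 mm behind it; z points along the fingers, y is the line along which they close (so a half turn about z gives the same grasp; the last joint's range is limited). The gripper opens to 88 mm and grips with 3 to 60 N. Pads are 18 mm wide; open, the fingers measure 123 mm over their backs; the gripper's body (75 mm by 187 mm) begins 45 mm behind the grasp point.
Start: joints at [1.344, 0.689, -0.195, 1.565, 0.157, 0.902, -0.215], TCP at [0.161, -0.604, 0.239] pointing down, gripper open.
Joint ranges: [-3.01, 3.01], [-0.46, 2.08], [-1.47, 1.51], [0.13, 2.56], [-1, 4.14], [0.04, 2.09], [-2.66, 2.66]. Speed limits (rad/s): [2.57, 2.57, 3.14, 3.14, 3.14, 3.14, 3.14].

## Interface

Orientations are given as a unit quaternion [x, y, z, w].
In Python, from plant import r, optics gives the robot as it stands.
- The arm moves only by the tool servo_tool, never from a script. Its arguments are lists of equal length, an entry for each row: "translation": the shift along the tool's x, y, z in m, a list of three; "turn": the turn, a rotation vector about the tool's x, y, z in rad, a list of three. In form: {"translation": [[dx, dy, dz], ...], "turn": [[rx, ry, rz], ...]}. A call has 1 to 10 rows; each row shifts and turns the commanded pose from where the row before left it, along the tool's axes as they then stand; what a row does not reach is not made up. A row lasts 1/8 s, in which the tool goes at most 62.5 mm and 10.7 degrees, less where a joint would pass 70% of its speed; a pose out of reach is approached as far as the arm can. A call is refused whole if a number of a shift passes 0.0625 or a number of a turn 0.188, either way. A call with a gripper value outside its range is refused whole. "grip" is the opening, from 0 (shut) to 1 (fully open), set as the call begins (left out, the last holds). The fingers move at their own pace and stop on an object; "grip_force" is the grip in N (left out, the last holds). Time passes only in rows, so rows that do not move let the fingers close. It gives the time, the measured TCP pose, the force, the opening and the grip force at its end, in the units of the state.
- r.get_state(): the state, without advancing time (a new reading comes with each control period).
- optics.snapshot(name): name is "scene" or "top" or "wrist"; returns a dict with "img" (400x640x3 uint8, red, green, blue), "z_map" (400x640 float32, m along the optical axis (not along the pixel's ray), 0 where there is no reading), "mtx" (3x3 intrinsics, pixels), "R" (3x3) and "t" (3): a world point X has camera coordinates R X + t. Camera axes: x right, y down, z forward; pixel columns grow to the right and rows downward; lengths in m; the calibration is good to about 2 mm. A picture is of the moment at which its call begins.
- r.finish_job(): hands the job in; it is judged then, once.
The state is a dict: "clock": time; "q": joint angles; "qd": joint speeds; "joint_torque": joint torques, N m; "tool_pos": TCP position; "eef_rot": TCP orientation; "contact_force": force on the tool from outside, world axes, zero at the start; "moment": the same for the moment, N m; "opening": opening from 0.0 (shut) to 1.0 (fully open); "finger_force": force on a finger pad.
Only numpy, scipy, OpenCV 4.12 (cv2) and the standard library are available. Lean on these libraries where they do the work, as an engineer would, in place of code of your own. Each camera call takes 0.05 s, during which the arm holds its last target. There are 200 camera calls.

## Task

A caster has been left standing on the mouth of the blue bearing greaser: lift it off and stand it, plate down, inside the empty green bin, then let go of it. Fit the greaser's bayonet lid, lugs down through the two slots by the yellow marks until its flange sits on the mouth, and twist it clockwise (seen from above) against the spring to the white marks, half way (45 degrees of the 90) to the red lock marks, never as far as the lock click. Finish while still gripping the lid and holding it steady there, and leave everything else on the bench where it is.

Things in the scene. Friction and masses are not known exactly. Their poses are not given: they have to be found in the camera images.
- pot: Bearing greaser, fixed: blue 130 x 130 x 10 mm foot, blue pot 104 mm across, grey collar on top, 110 mm tall. Origin: centre of the underside, z up. Its round mouth takes the lid. Paired marks on the collar's top: yellow at the slots (along pot x), white 45 degrees clockwise of them seen from above, red 90 degrees (lock). Stops bar anticlockwise turning.
- pot_mouth (a point): Centre of the greaser's mouth (59 mm wide), level with the collar's top, 110 mm above the bench; axes as the pot's. The lip is 8 mm thick, cut by two slots 16 mm wide, out to 38 mm radius, on pot +x and -x. Cavity below: 76 mm wide, floor 30 mm below the mouth. Two spring balls make the click: the lugs meet them at about 60 degrees of turn and snap in at 90.
- turn_ring (a joint): Sprung ring in the greaser, pushed round by the lid's lugs, rad: 0 at rest, grows clockwise seen from above. It reads the lid's turn minus about 0.11 of free play (about 0.67 with the lid half way, 1.46 locked). It turns an unheld lid back: 0.08 N m at 0, 0.15 N m half way.
- lid: Loose aluminium lid, about 0.2 kg, standing on its plug. Origin: centre of the plug's underside, z up. Plug 55 mm wide, 18 mm tall; at its foot two lugs, 10 mm wide, 7 mm tall, to 34.5 mm radius along lid +x and -x. Flange 84 mm wide, z 18 to 26 mm. A half turn makes no difference. Seated, its origin is 92 mm above the pot's; once turned it can lift only 3 mm.
- lid_grip (a point): Point on the lid's axis in the black grip bar, 50 mm above the lid's origin; axes as the lid's. The bar is 62 mm long along lid x (the line of the lugs), 18 mm wide along y, z 26 to 58 mm above the lid's origin, with yellow dashes on the flange at its ends. Pinch it along lid y.
- caster: Loose caster, about 0.35 kg, blue fork, red wheel, upside down on the greaser's mouth: plate 90 (x) x 74 (y) x 5 mm at the bottom, fork cheeks 37 mm apart outside, up to 53 mm; wheel 68 mm in diameter, 24 mm wide, axle along y at 50 mm, top at 84 mm. Origin: centre of the plate's underside, z up.
- caster_grip (a point): Point in the middle of the red wheel's width, 72 mm above the caster's origin, clear above the fork; axes as the caster's. Pinch the wheel along caster y (24 mm).
- bin: Empty open green bin fixed to the bench, 180 (x) x 200 (y) x 55 mm outside, walls and floor 5 mm. Origin: centre of the underside. It lies left or right of the greaser, with the lid on the other side.
- caster_white: Bystander: caster of the same shape, steel fork and white wheel, plate down on the bench, origin at the plate's underside. Leave alone.
- wheel_red: Bystander: red wheel lying flat, 80 mm diameter, 34 mm tall. Origin: centre of its underside. Leave alone.
- wheel_black: Bystander: black wheel lying flat, 64 mm diameter, 28 mm tall. Origin: centre of its underside. Leave alone.
- tin: Bystander: grease tin, 66 mm diameter, 75 mm tall. Origin: centre of its underside. Leave alone.
- bearing_box: Bystander: carton 60 x 50 x 35 mm. Origin: centre of its underside. Leave alone.
- wrench: Bystander: wrench 170 mm long lying on the bench. Leave alone.
Mind the look-alikes: they are no part of the job. Leave any brown look-alike of the lid alone.

How it is judged:
On the way, in this order (a step that is already met when the one before it is completed fails the run):
1. the caster stands plate down in the green bin, let go (x of caster in the frame of bin between -0.06 and 0.06 m and y of caster in the frame of bin between -0.07 and 0.07 m and z of caster in the frame of bin below 0.015 m and angle between caster's own z axis and vertical below 0.15 rad and linear speed of caster below 0.05 m/s and contact force between the fingers and caster below 0.2 N), for 0.2 s.
2. the lid is seated on the mouth with its lugs through the slots, not yet turned (horizontal distance between lid and pot below 0.006 m and z of lid in the frame of pot below 0.097 m and angle between lid's own z axis and vertical below 0.1 rad and angle between the x axis of lid and the x axis of pot, either way round below 0.35 rad).
At the end, for the whole second after the job is handed in: Caster upright (0.15 rad) on the bin floor, let go. Lid seated in the mouth (centred within 6 mm, at most 5 mm above fully down, tilt under 0.1 rad), turned clockwise 45 +-10 degrees against the spring, steady, still held by the fingers with over 2 N (all of step 1 and horizontal distance between lid and pot below 0.006 m and z of lid in the frame of pot below 0.097 m and angle between lid's own z axis and vertical below 0.1 rad and angle between the x axis of lid and the x axis of pot, either way round between 0.61 and 0.96 rad and value of joint turn_ring above 0.4 rad and angular speed of lid below 0.2 rad/s and contact force between the fingers and lid above 2 N); the arm keeps its last pose, push and grip.
It fails at once if the lid is turned into the lock click (more than about 66 degrees) (value of joint turn_ring above 1.05 rad).
It fails at once if another thing on the bench is pushed more than 40 mm (distance of any of caster_white, wheel_red, wheel_black, tin, bearing_box, wrench from where it was at the start of the episode above 0.04 m).
It also fails if it takes over 66 s, if anything falls off the work surface, if the arm or the gripper's body presses on something with over 40 N, if the wrist force passes 120 N, or if a joint passes its speed limit or range.

## Working session

There is one attempt and no reset: what is moved stays moved. The work goes in short steps, Python scripts to look and compute and a tool call to move; the robot and the scene stay as the last step left them, time stands still between calls to the robot, and variables do not carry over. Pictures are saved under pics/ and viewed, at most 10 in all, crops included, and the job is handed in when it is done.

Besides the shell and the picture viewer there is one more tool, called after "Call:" as name(argument=value, ...) on one line, values as JSON. servo_tool: Moves the arm, as the interface text tells. Its arguments: {"type":"object","properties":{"translation":{"type":"array"},"turn":{"type":"array"},"grip":{"type":"number"},"grip_force":{"type":"number"}},"required":["translation","turn"]}

```bash
ls; mkdir -p pics
python3 - <<'E'
from plant import r,optics
import cv2,numpy as np
for n in("scene","top"):
    s=optics.snapshot(n); cv2.imwrite(f"pics/{n}0.png",s["img"][:,:,::-1]); np.savez(f"{n}0.npz",**s)
    print(n,s["mtx"].tolist(),s["R"].round(3).tolist(),s["t"])
st=r.get_state();print(st)
E
```

```text
pics
scene [[387.647371296602, 0.0, 317.4992789269603], [0.0, 387.647371296602, 197.47116216347217], [0.0, 0.0, 1.0]] [[0.365, 0.931, 0.01], [0.786, -0.303, -0.539], [-0.498, 0.205, -0.842]] [-0.1651127  -0.37202923  1.29060173]
top [[484.1649456473087, 0.0, 322.6237181867443], [0.0, 484.1649456473087, 202.499031129525], [0.0, 0.0, 1.0]] [[-0.025, -0.999, 0.022], [-0.992, 0.022, -0.124], [0.124, -0.025, -0.992]] [-0.05105186  0.53141698  1.28689894]
{'clock': 0.1, 'q': array([ 1.34375493,  0.68987153, -0.1945268 ,  1.5662043 ,  0.15732471,
        0.90250389, -0.21510241]), 'qd': array([ 0.00025017, -0.00203333, -0.00087628, -0.00244782,  0.00087305,
       -0.000109  , -0.00013572]), 'joint_torque': array([-3.14087702e-03, -5.28508759e+01, -1.27159160e+00, -1.53839439e+01,
       -5.25990757e-02,  1.94317945e-03,  2.88869489e-05]), 'tool_pos': array([ 0.16099815, -0.60334114,  0.23801777]), 'eef_rot': array([ 9.91501100e-01,  1.30095863e-01, -1.69420493e-04, -7.78559501e-04]), 'contact_force': array([-0.36338287,  0.29607311, -0.36574525]), 'moment': array([-0.01912615, -0.02237924,  0.00055279]), 'finger_force': 0.0, 'opening': 0.9983955218530287}
```

View pics/top0.png

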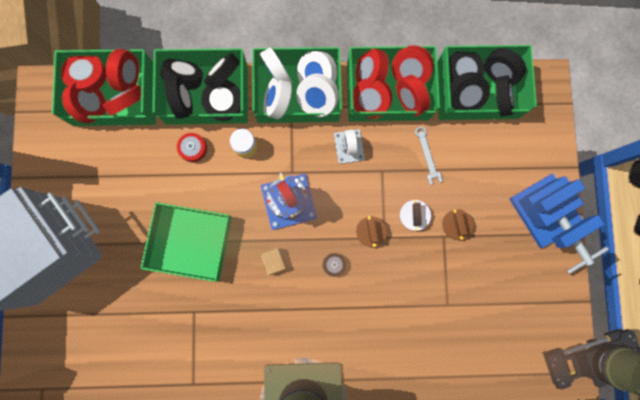

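View pics/scene0.png

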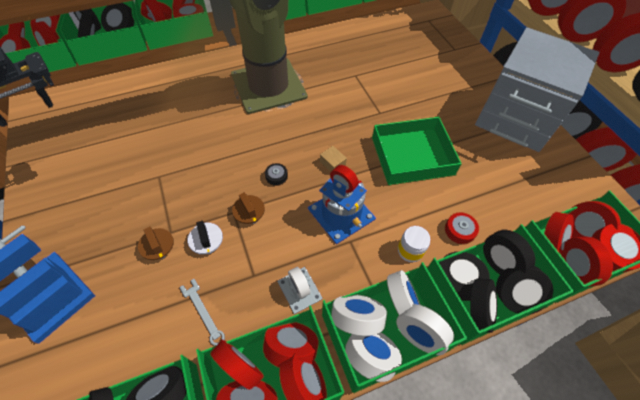

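The top view shows the green bin at (187,243), the greaser with caster at (289,200), the aluminium lid at (416,214) between two brown decoys, and the bystanders around them. Next I'll enlarge and measure with depth.

```bash
cat > h.py <<'E'
import numpy as np,cv2
def cloud(s):
    z=s["z_map"];v,u=np.mgrid[0:400,0:640];K=s["mtx"]
    P=np.stack([(u-K[0,2])/K[0,0]*z,(v-K[1,2])/K[1,1]*z,z],-1)
    return (P-s["t"])@s["R"]   # R^T(P-t)
def ray(s,u,v,h):
    K=s["mtx"];d=s["R"].T@np.array([(u-K[0,2])/K[0,0],(v-K[1,2])/K[1,1],1]);c=-s["R"].T@s["t"]
    return c+d*(h-c[2])/d[2]
def proj(s,X):
    p=s["mtx"]@(s["R"]@np.array(X)+s["t"]);return p[:2]/p[2]
E
python3 - <<'E'
from h import *
T=dict(np.load("top0.npz"));S=dict(np.load("scene0.npz"))
def crop(s,x,y,w=80,k=5): 
    i=s["img"][y:y+w*3//4,x:x+w];return cv2.resize(i,(400,300),interpolation=cv2.INTER_CUBIC)
m=np.vstack([np.hstack([crop(T,250,170),crop(T,376,184)]),np.hstack([crop(S,305,165,80),crop(S,165,208,80)])])
cv2.imwrite("pics/m.png",m[:,:,::-1])
for n,s in(("top",T),("scene",S)):
    C=cloud(s);im=s["img"].astype(int)
    def reg(x,y,r): return np.hypot(C[...,0]-x,C[...,1]-y)<r
    p=ray(T,289,200,.05);l=ray(T,416,214,.03);b=ray(T,187,243,.03)
    print(n,"approx",p,l,b)
    print(" bench z",np.median(C[...,2][reg(l[0],l[1],.1)]))
    for nm,c,lo,hi,rad in(("foot",p,.003,.016,.12),("collar",p,.103,.1125,.08),("plate",p,.113,.121,.08),("wheel",p,.165,.21,.08),("lidfl",l,.02,.032,.055),("bar",l,.05,.066,.05),("binrim",b,.045,.062,.17)):
        m=reg(c[0],c[1],rad)&(C[...,2]>lo)&(C[...,2]<hi);Q=C[m]
        if len(Q)<5: print(nm,len(Q));continue
        q=Q[:,:2].astype(np.float32);(cx,cy),(w,h),a=cv2.minAreaRect(q);(ex,ey),er=cv2.minEnclosingCircle(q)
        print(" ",nm,len(Q),"mean",Q.mean(0).round(4),"rect",round(cx,4),round(cy,4),round(w,4),round(h,4),round(a,1),"circ",round(ex,4),round(ey,4),round(er,4),"z95",np.percentile(Q[:,2],95).round(4))
E
```

```text
top approx [0.53681228 0.02732217 0.05      ] [ 0.49320812 -0.31845921  0.03      ] [0.4287548  0.30411048 0.03      ]
 bench z 0.00040594612206885667
  foot 1170 mean [0.5253 0.0281 0.0078] rect 0.5369 0.0289 0.2326 0.2349 27.5 circ 0.5372 0.0275 0.1199 z95 0.0137
  collar 369 mean [0.5359 0.0326 0.1096] rect 0.5388 0.031 0.103 0.1023 43.3 circ 0.538 0.029 0.0545 z95 0.1122
  plate 491 mean [0.5351 0.029  0.1157] rect 0.5367 0.0309 0.0966 0.096 32.1 circ 0.5379 0.0289 0.0562 z95 0.1193
  wheel 281 mean [0.5348 0.0272 0.1858] rect 0.5387 0.0256 0.0661 0.0379 29.9 circ 0.5377 0.0279 0.0344 z95 0.1954
  lidfl 521 mean [ 0.4909 -0.3144  0.0253] rect 0.4915 -0.3161 0.082 0.0826 24.2 circ 0.4921 -0.3168 0.0424 z95 0.0297
  bar 160 mean [ 0.4906 -0.3158  0.0567] rect 0.4909 -0.3161 0.0603 0.0193 1.0 circ 0.491 -0.3164 0.0308 z95 0.0608
  binrim 677 mean [0.4325 0.3091 0.0536] rect 0.4329 0.3044 0.2022 0.1801 78.8 circ 0.4324 0.3033 0.1324 z95 0.0588
scene approx [0.53681228 0.02732217 0.05      ] [ 0.49320812 -0.31845921  0.03      ] [0.4287548  0.30411048 0.03      ]
 bench z 0.0006798934924081896
  foot 880 mean [0.5673 0.016  0.0093] rect 0.5366 0.0288 0.2196 0.2302 81.8 circ 0.5358 0.027 0.1185 z95 0.0139
  collar 274 mean [0.5659 0.0222 0.1096] rect 0.5484 0.0269 0.1062 0.0899 67.7 circ 0.5408 0.0308 0.0541 z95 0.1123
  plate 489 mean [0.5528 0.0226 0.1153] rect 0.5368 0.0337 0.0923 0.0868 30.8 circ 0.5396 0.0288 0.0565 z95 0.118
  wheel 390 mean [0.5462 0.0275 0.1831] rect 0.5427 0.0263 0.0644 0.0317 30.4 circ 0.5422 0.0277 0.0333 z95 0.1941
  lidfl 627 mean [ 0.4987 -0.3157  0.0258] rect 0.4955 -0.3165 0.0823 0.081 87.9 circ 0.4944 -0.3163 0.0425 z95 0.0288
  bar 192 mean [ 0.4967 -0.3159  0.0573] rect 0.4942 -0.3165 0.0183 0.0631 89.4 circ 0.4939 -0.3155 0.032 z95 0.0599
  binrim 745 mean [0.4389 0.3065 0.052 ] rect 0.4345 0.3039 0.2022 0.1839 78.5 circ 0.4347 0.3053 0.1347 z95 0.0565
```

View pics/m.png

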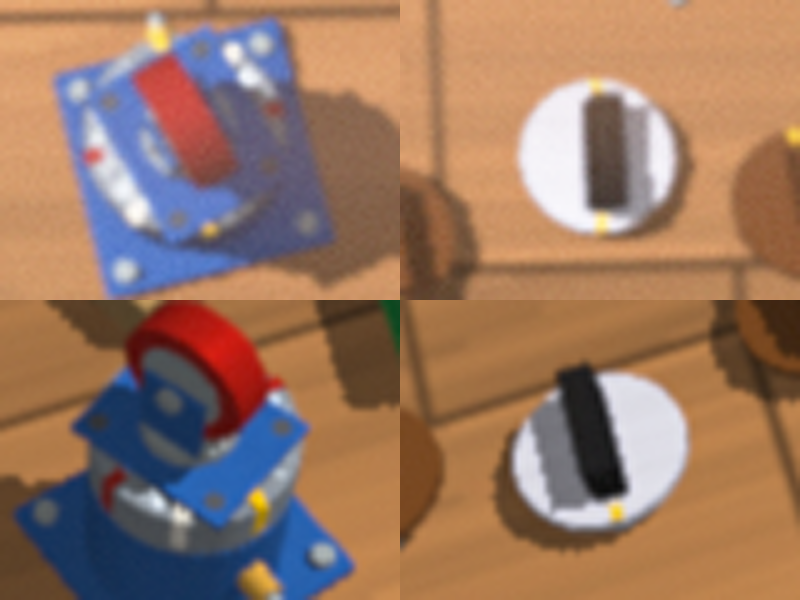

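The crop shows the pot's yellow marks at crop px (209,230) and about (155,45), so pot x is about 14° from world x. The caster wheel axis is about 30°, and the lid's bar lies about along world x (0°). The sizes agree with those given. Now I'll plan the approach.

```bash
cat > plan.py <<'E'
import sys,json,numpy as np
from scipy.spatial.transform import Rotation as Ro
from plant import r
def plan(wps,start=None):
    """wps: (x,y,z,yaw_deg,rows); prints rows in tool axes"""
    st=r.get_state();p=st["tool_pos"];R=Ro.from_quat(st["eef_rot"])
    T=[];W=[]
    for x,y,z,a,n in wps:
        n=int(n);Rt=Ro.from_euler("z",a,degrees=True)*Ro.from_euler("x",180,degrees=True)
        rv=(R.inv()*Rt).as_rotvec()/n;d=(np.array([x,y,z])-p)/n
        for k in range(n):
            t=R.inv().apply(d).round(4);w=rv.round(3);T.append(t.tolist());W.append(w.tolist())
            p=p+R.apply(t);R=R*Ro.from_rotvec(w)
    for i in range(0,len(T),10): print(json.dumps({"translation":T[i:i+10],"turn":W[i:i+10]}))
if __name__=="__main__":
    plan([tuple(map(float,a.split(","))) for a in sys.argv[1:]])
E
python3 plan.py 0.44,-0.38,0.28,15,9 0.56,-0.12,0.28,20,7 0.5405,0.026,0.28,30,4
```

```text
{"translation": [[0.0364, -0.016, -0.0046], [0.0364, -0.016, -0.0046], [0.0364, -0.016, -0.0046], [0.0364, -0.016, -0.0046], [0.0364, -0.016, -0.0046], [0.0364, -0.016, -0.0046], [0.0364, -0.016, -0.0046], [0.0364, -0.016, -0.0046], [0.0364, -0.016, -0.0046], [0.0261, -0.0314, -0.0]], "turn": [[-0.0, 0.0, -0.0], [-0.0, 0.0, -0.0], [-0.0, 0.0, -0.0], [-0.0, 0.0, -0.0], [-0.0, 0.0, -0.0], [-0.0, 0.0, -0.0], [-0.0, 0.0, -0.0], [-0.0, 0.0, -0.0], [-0.0, 0.0, -0.0], [-0.0, 0.0, -0.013]]}
{"translation": [[0.0265, -0.0311, -0.0], [0.0269, -0.0308, -0.0], [0.0273, -0.0304, -0.0], [0.0277, -0.03, -0.0], [0.0281, -0.0297, -0.0], [0.0285, -0.0293, -0.0], [0.008, -0.036, 0.0], [0.0095, -0.0356, 0.0], [0.011, -0.0351, 0.0], [0.0125, -0.0346, 0.0]], "turn": [[-0.0, 0.0, -0.013], [-0.0, 0.0, -0.013], [-0.0, 0.0, -0.013], [-0.0, 0.0, -0.013], [-0.0, 0.0, -0.013], [-0.0, 0.0, -0.013], [-0.0, -0.0, -0.043], [-0.0, -0.0, -0.043], [-0.0, -0.0, -0.043], [-0.0, -0.0, -0.043]]}
```

Call:
servo_tool(translation=[[0.036,-0.016,-0.005],[0.036,-0.016,-0.005],[0.036,-0.016,-0.005],[0.036,-0.016,-0.005],[0.036,-0.016,-0.005],[0.036,-0.016,-0.005],[0.036,-0.016,-0.005],[0.036,-0.016,-0.005],[0.036,-0.016,-0.005],[0.026,-0.031,0]], turn=[[0,0,0],[0,0,0],[0,0,0],[0,0,0],[0,0,0],[0,0,0],[0,0,0],[0,0,0],[0,0,0],[0,0,-0.013]], grip=1)

```text
clock: 1.35
tool_pos: [0.4558, -0.3439, 0.2836]
eef_rot: [0.991, 0.137, 0.001, 0.0]
contact_force: [0.3, -0.0, -0.9]
opening: 1.001
finger_force: 0.0
```

Call:
servo_tool(translation=[[0.027,-0.031,0],[0.027,-0.031,0],[0.027,-0.03,0],[0.028,-0.03,0],[0.028,-0.03,0],[0.028,-0.029,0],[0.008,-0.036,0],[0.0095,-0.036,0],[0.011,-0.035,0],[0.012,-0.035,0]], turn=[[0,0,-0.013],[0,0,-0.013],[0,0,-0.013],[0,0,-0.013],[0,0,-0.013],[0,0,-0.013],[0,0,-0.043],[0,0,-0.043],[0,0,-0.043],[0,0,-0.043]])

```text
clock: 2.6
tool_pos: [0.5361, 0.0253, 0.2834]
eef_rot: [0.966, 0.26, -0.0, -0.0]
contact_force: [0.5, 0.3, 0.1]
opening: 0.999
finger_force: 0.0
```

```bash
python3 - <<'E'
from h import *
from plant import r,optics
st=r.get_state();print(st["clock"],st["q"].round(2),st["tool_pos"],st["eef_rot"])
s=optics.snapshot("wrist");C=cloud(s);cv2.imwrite("pics/w1.png",s["img"][:,:,::-1])
for nm,lo,hi in(("plate",.112,.122),("wheel",.165,.21),("collar",.104,.1125)):
    m=(np.hypot(C[...,0]-.54,C[...,1]-.027)<.08)&(C[...,2]>lo)&(C[...,2]<hi);Q=C[m]
    if len(Q)>20:
        q=Q[:,:2].astype(np.float32);print(nm,len(Q),Q.mean(0).round(4),cv2.minAreaRect(q),cv2.minEnclosingCircle(q))
E
python3 plan.py 0.5405,0.026,0.28,30,1
```

```text
2.6 [ 0.02  0.52 -0.25  1.77  0.16  0.87 -1.34] [0.5360714  0.02528917 0.28339558] [ 9.65726442e-01  2.59561741e-01 -3.75449654e-04 -2.55483699e-05]
plate 3959 [0.5479 0.0336 0.1143] ((0.5376003384590149, 0.031152088195085526), (0.09464766085147858, 0.08892899006605148), 33.4071044921875) ((0.5396085977554321, 0.028107117861509323), 0.057765163481235504)
wheel 2534 [0.5449 0.0318 0.1868] ((0.5405333042144775, 0.02933618798851967), (0.06439194083213806, 0.024022677913308144), 29.393033981323242) ((0.5405153036117554, 0.029645832255482674), 0.03351987153291702)
collar 1986 [0.549  0.0421 0.1094] ((0.5430053472518921, 0.03402738645672798), (0.09668553620576859, 0.10417602956295013), 46.08839797973633) ((0.5421960353851318, 0.031227411702275276), 0.054400376975536346)
{"translation": [[0.0015, 0.0081, 0.0036]], "turn": [[-0.005, -0.001, 0.011]]}
```

View pics/w1.png

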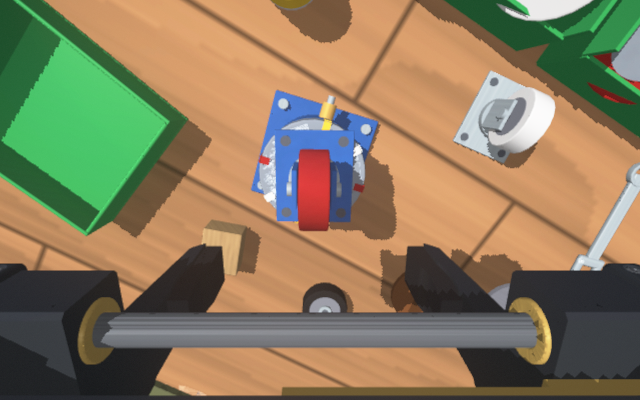

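The picture shows the wheel centred under the gripper, at px (313,190), parallel to the fingers, and its measured width of 24.0 mm matches. Descend to TCP z 0.167, centre (0.5405, 0.029).

```bash
python3 plan.py 0.5405,0.029,0.167,29.5,5
```

```text
{"translation": [[0.0006, 0.0012, 0.0233], [0.0006, 0.0012, 0.0233], [0.0006, 0.0012, 0.0233], [0.0006, 0.0011, 0.0233], [0.0006, 0.0011, 0.0233]], "turn": [[-0.001, -0.0, 0.004], [-0.001, -0.0, 0.004], [-0.001, -0.0, 0.004], [-0.001, -0.0, 0.004], [-0.001, -0.0, 0.004]]}
```

Call:
servo_tool(translation=[[0.0006,0.0012,0.0233],[0.0006,0.0012,0.0233],[0.0006,0.0012,0.0233],[0.0006,0.0011,0.0153],[0.0006,0.0011,0.0153],[0,0,0],[0,0,0]], turn=[[-0.001,0,0.004],[-0.001,0,0.004],[-0.001,0,0.004],[-0.001,0,0.004],[-0.001,0,0.004],[0,0,0],[0,0,0]])

```text
clock: 3.52
tool_pos: [0.5426, 0.0206, 0.1837]
eef_rot: [0.968, 0.249, 0.001, 0.002]
contact_force: [-0.9, 0.2, -0.3]
opening: 1.002
finger_force: 0.0
```

```bash
python3 - <<'E'
from h import *
from plant import r,optics
s=optics.snapshot("wrist");C=cloud(s);
for nm,lo,hi in(("plate",.112,.122),("wheel",.165,.21)):
    m=(np.hypot(C[...,0]-.54,C[...,1]-.027)<.05)&(C[...,2]>lo)&(C[...,2]<hi)&(s["img"][...,0]>np.where(nm=="wheel",1.8,0)*s["img"][...,1]);Q=C[m]
    q=Q[:,:2].astype(np.float32);print(nm,len(Q),Q.mean(0).round(4),cv2.minAreaRect(q))
E
python3 plan.py 0.5405,0.029,0.167,29.5,1
```

```text
plate 6759 [0.5536 0.0337 0.1144] ((0.5398373007774353, 0.027455784380435944), (0.09030623733997345, 0.08925776928663254), 29.67735481262207)
wheel 6003 [0.5478 0.0336 0.1867] ((0.5411460399627686, 0.03012710064649582), (0.061969392001628876, 0.023684874176979065), 29.14283561706543)
{"translation": [[0.0021, -0.0085, 0.0168]], "turn": [[0.006, -0.001, -0.011]]}
```

Call:
servo_tool(translation=[[0.0015,-0.0045,0.0084],[0.0015,-0.0045,0.0084],[0,0,0],[0,0,0]], turn=[[0.003,-0.001,-0.005],[0.003,0,-0.006],[0,0,0],[0,0,0]])

```text
clock: 4.08
tool_pos: [0.5404, 0.0297, 0.1663]
eef_rot: [0.967, 0.255, -0.001, -0.0]
contact_force: [0.0, 0.1, -0.2]
opening: 1.0
finger_force: 0.0
```

Call:
servo_tool(translation=[[0,0,0],[0,0,0],[0,0,0],[0,0,0],[0,0,0]], turn=[[0,0,0],[0,0,0],[0,0,0],[0,0,0],[0,0,0]], grip=0, grip_force=30)

```text
clock: 4.7
tool_pos: [0.5405, 0.0297, 0.1664]
eef_rot: [0.967, 0.255, -0.001, -0.0]
contact_force: [-0.4, 0.6, -0.2]
opening: 0.455
finger_force: 0.0
```

Call:
servo_tool(translation=[[0,0,0],[0,0,0],[0,0,0],[0,0,-0.01],[0,0,-0.02],[0,0,-0.02],[0,0,0],[0,0,0]], turn=[[0,0,0],[0,0,0],[0,0,0],[0,0,0],[0,0,0],[0,0,0],[0,0,0],[0,0,0]])

```text
clock: 5.7
tool_pos: [0.5397, 0.0297, 0.2158]
eef_rot: [0.967, 0.255, -0.001, -0.0]
contact_force: [0.1, -0.8, -4.0]
opening: 0.269
finger_force: 30.0
```

```bash
python3 plan.py 0.50,0.17,0.22,29.5,5 0.4337,0.304,0.20,29.5,5 0.4337,0.304,0.072,29.5,6
```

```text
{"translation": [[0.0069, -0.0283, -0.0008], [0.0069, -0.0283, -0.0008], [0.0069, -0.0283, -0.0008], [0.0069, -0.0283, -0.0008], [0.0069, -0.0283, -0.0008], [0.0017, -0.0299, 0.004], [0.0017, -0.0299, 0.004], [0.0017, -0.0299, 0.004], [0.0017, -0.0299, 0.004], [0.0017, -0.0299, 0.004]], "turn": [[-0.0, 0.0, 0.0], [-0.0, 0.0, 0.0], [-0.0, 0.0, 0.0], [-0.0, 0.0, 0.0], [-0.0, 0.0, 0.0], [-0.0, 0.0, 0.0], [-0.0, 0.0, 0.0], [-0.0, 0.0, 0.0], [-0.0, 0.0, 0.0], [-0.0, 0.0, 0.0]]}
{"translation": [[0.0, 0.0001, 0.0214], [0.0, 0.0001, 0.0214], [0.0, 0.0001, 0.0214], [0.0, 0.0001, 0.0214], [0.0, 0.0001, 0.0214], [0.0, 0.0001, 0.0214]], "turn": [[-0.0, 0.0, 0.0], [-0.0, 0.0, 0.0], [-0.0, 0.0, 0.0], [-0.0, 0.0, 0.0], [-0.0, 0.0, 0.0], [-0.0, 0.0, 0.0]]}
```

The grip holds: opening 0.269 is 24 mm, and the force reads about 4 N for the weight.

Call:
servo_tool(translation=[[0.007,-0.0283,0],[0.007,-0.0283,0],[0.007,-0.0283,0],[0.007,-0.0283,0],[0.007,-0.0283,0],[0.0017,-0.03,0.004],[0.0017,-0.03,0.004],[0.0017,-0.03,0.004],[0.0017,-0.03,0.004],[0.0017,-0.03,0.004]], turn=[[0,0,0],[0,0,0],[0,0,0],[0,0,0],[0,0,0],[0,0,0],[0,0,0],[0,0,0],[0,0,0],[0,0,0]])

```text
clock: 6.95
tool_pos: [0.4336, 0.3053, 0.1954]
eef_rot: [0.967, 0.255, -0.002, 0.0]
contact_force: [0.1, 0.5, -3.7]
opening: 0.267
finger_force: 30.0
```

Call:
servo_tool(translation=[[0,0,0],[0,0,0],[0,0,0.022],[0,0,0.022],[0,0,0.022],[0,0,0.022],[0,0,0.022],[0,0,0.01],[0,0,0],[0,0,0]], turn=[[0,0,0],[0,0,0],[0,0,0],[0,0,0],[0,0,0],[0,0,0],[0,0,0],[0,0,0],[0,0,0],[0,0,0]])

```text
clock: 8.2
tool_pos: [0.4353, 0.305, 0.0773]
eef_rot: [0.967, 0.254, 0.0, -0.001]
contact_force: [-0.0, 0.4, -3.7]
opening: 0.272
finger_force: 30.0
```

Now down gently about 16 mm until contact.

Call:
servo_tool(translation=[[0,0,0.005],[0,0,0.004],[0,0,0.003],[0,0,0.002],[0,0,0]], turn=[[0,0,0],[0,0,0],[0,0,0],[0,0,0],[0,0,0]])

```text
clock: 8.82
tool_pos: [0.4345, 0.3049, 0.0624]
eef_rot: [0.967, 0.255, -0.001, -0.0]
contact_force: [0.4, -0.4, -3.7]
opening: 0.268
finger_force: 30.0
```

Call:
servo_tool(translation=[[0,0,0.001],[0,0,0.001],[0,0,0]], turn=[[0,0,0],[0,0,0],[0,0,0]])

```text
clock: 9.2
tool_pos: [0.4349, 0.3049, 0.0613]
eef_rot: [0.967, 0.254, -0.0, -0.0]
contact_force: [0.1, -1.4, 4.0]
opening: 0.268
finger_force: 30.0
```

It is on the floor, so release and rise.

Call:
servo_tool(translation=[[0,0,0],[0,0,0],[0,0,0],[0,0,0],[0,0,0],[0,0,-0.03],[0,0,-0.045],[0,0,-0.05],[0,0,-0.04],[0,0,0]], turn=[[0,0,0],[0,0,0],[0,0,0],[0,0,0],[0,0,0],[0,0,0],[0,0,0],[0,0,0],[0,0,0],[0,0,0]], grip=1)

```text
clock: 10.45
tool_pos: [0.4364, 0.3061, 0.2286]
eef_rot: [0.967, 0.254, 0.003, -0.002]
contact_force: [0.3, 0.3, -0.7]
opening: 1.003
finger_force: 0.0
```

```bash
python3 - <<'E'
from h import *
from plant import r,optics
print(r.get_state()["tool_pos"])
s=optics.snapshot("wrist");t=optics.snapshot("top");np.savez("top1.npz",**t)
a=cv2.resize(s["img"],(480,300));b=cv2.resize(t["img"][140:280,130:330],(320,224));b=np.vstack([b,np.zeros((76,320,3),np.uint8)])
p=cv2.resize(t["img"][170:230,250:330],(400,300),interpolation=cv2.INTER_CUBIC)
m=np.vstack([np.hstack([a,b]),np.hstack([p,np.zeros((300,400,3),np.uint8)])]);cv2.imwrite("pics/m2.png",m[:,:,::-1])
E
python3 plan.py 0.50,0.15,0.25,20,5 0.5,0.02,0.29,14,4
```

```text
[0.43639892 0.30607585 0.22859356]
{"translation": [[-0.0038, 0.0333, -0.0049], [-0.0027, 0.0334, -0.0049], [-0.0016, 0.0335, -0.0049], [-0.0005, 0.0335, -0.0049], [0.0006, 0.0335, -0.0049], [-0.0112, 0.0306, -0.01], [-0.0104, 0.0309, -0.01], [-0.0096, 0.0311, -0.01], [-0.0088, 0.0314, -0.01]], "turn": [[-0.0, 0.0, 0.033], [-0.0, 0.0, 0.033], [-0.0, 0.0, 0.033], [-0.0, 0.0, 0.033], [-0.0, 0.0, 0.033], [-0.0, 0.0, 0.026], [-0.0, 0.0, 0.026], [-0.0, 0.0, 0.026], [-0.0, 0.0, 0.026]]}
```

View pics/m2.png

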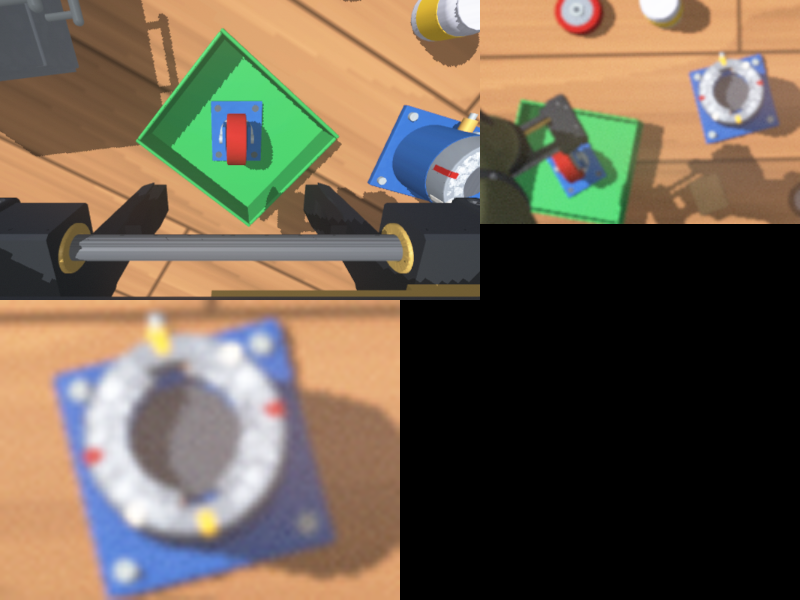

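The caster stands upright in the bin, and the mouth with its slots and marks is now clear. Next I'll look at the pot with the wrist camera.

Call:
servo_tool(translation=[[-0.004,0.033,-0.005],[-0.003,0.033,-0.005],[-0.002,0.033,-0.005],[0,0.033,-0.005],[0,0.033,-0.005],[-0.005,0.03,-0.01],[-0.005,0.03,-0.01],[-0.005,0.03,-0.01],[0,0.03,0],[0,0,0]], turn=[[0,0,0.033],[0,0,0.033],[0,0,0.033],[0,0,0.033],[0,0,0.033],[0,0,0.026],[0,0,0.026],[0,0,0.026],[0,0,0.026],[0,0,0]])

```text
clock: 11.8
tool_pos: [0.5205, 0.0303, 0.2788]
eef_rot: [0.993, 0.12, -0.002, 0.001]
contact_force: [0.9, 1.0, 0.8]
opening: 0.999
finger_force: 0.0
```

Call:
servo_tool(translation=[[0,0,0],[0,0,0]], turn=[[0,0,0],[0,0,0]])

```text
clock: 12.05
tool_pos: [0.5204, 0.0347, 0.2798]
eef_rot: [0.992, 0.124, -0.001, -0.001]
contact_force: [0.2, 0.2, -0.0]
opening: 1.002
finger_force: 0.0
```

Run:
```python
from h import *
from plant import r,optics
s=optics.snapshot("wrist");np.savez("w2.npz",**s);C=cloud(s)
m=(np.hypot(C[...,0]-.54,C[...,1]-.029)<.075)&(abs(C[...,2]-.1095)<.005);Q=C[m];q=Q[:,:2].astype(np.float32)
print(len(Q),np.median(Q[:,2]),cv2.minEnclosingCircle(q))
u,v=proj(s,[.54,.029,.11]).astype(int);print(u,v)
hsv=cv2.cvtColor(s["img"],cv2.COLOR_RGB2HSV);
for nm,lo,hi in(("yel",(18,130,120),(35,255,255)),("redA",(0,150,100),(8,255,255)),("redB",(172,150,100),(180,255,255))):
    k=(cv2.inRange(hsv,lo,hi)>0)&m
    n,lab,stt,ce=cv2.connectedComponentsWithStats(k.astype(np.uint8))
    for i in range(1,n):
        if stt[i,4]>8: print(nm,stt[i,4],ce[i].round(1),C[lab==i].mean(0).round(4))
x0,y0=max(u-80,0),max(v-60,0);cv2.imwrite("pics/w2.png",cv2.resize(s["img"][y0:y0+120,x0:x0+160],(800,600),interpolation=cv2.INTER_CUBIC)[:,:,::-1]);print(x0,y0)
```

```text
5937 0.1092966390090011 ((0.5405199527740479, 0.031428441405296326), 0.05313795804977417)
326 162
yel 84 [325.  109.4] [0.5872 0.0429 0.1104]
yel 62 [323. 210.] [0.4938 0.0203 0.1105]
redA 57 [273.1 161.5] [0.529  0.0784 0.1107]
redA 67 [374.7 162.8] [ 0.5516 -0.0152  0.1105]
246 102
```

View pics/w2.png

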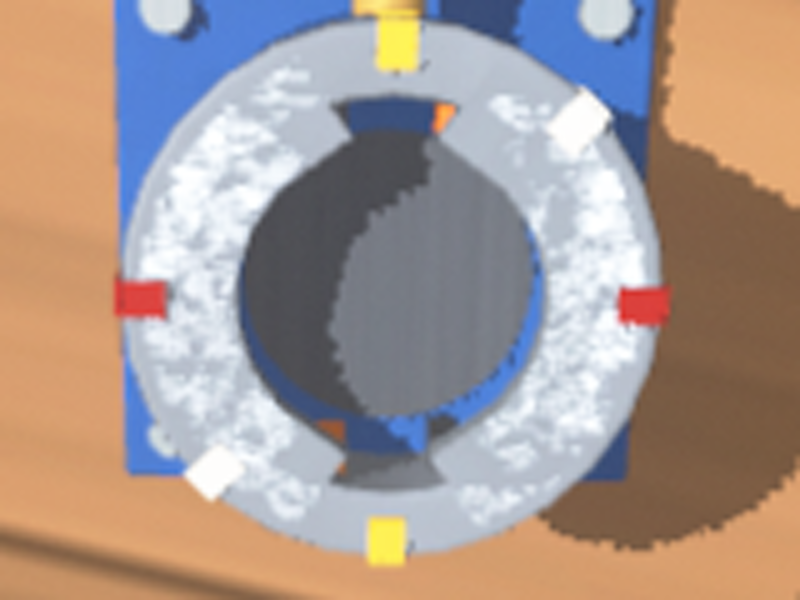

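The picture shows the collar from above, with yellow marks at crop (398,42) and (386,541) and red marks at (141,299) and (644,305). The pot centre is (0.5404, 0.0316), x axis 13.6°, and z 0.110 checks. On to the lid.

```bash
python3 plan.py 0.53,-0.14,0.25,7,5 0.4725,-0.314,0.20,0,6
```

```text
{"translation": [[-0.0067, 0.0343, 0.006], [-0.0059, 0.0345, 0.006], [-0.005, 0.0346, 0.006], [-0.0041, 0.0347, 0.006], [-0.0033, 0.0348, 0.006], [-0.0131, 0.0276, 0.0083], [-0.0125, 0.0279, 0.0083], [-0.0119, 0.0281, 0.0083], [-0.0113, 0.0284, 0.0083], [-0.0107, 0.0286, 0.0083]], "turn": [[-0.0, 0.0, 0.025], [-0.0, 0.0, 0.025], [-0.0, 0.0, 0.025], [-0.0, 0.0, 0.025], [-0.0, 0.0, 0.025], [-0.0, 0.0, 0.021], [-0.0, 0.0, 0.021], [-0.0, 0.0, 0.021], [-0.0, 0.0, 0.021], [-0.0, 0.0, 0.021]]}
{"translation": [[-0.0101, 0.0288, 0.0083]], "turn": [[-0.0, 0.0, 0.021]]}
```

Call:
servo_tool(translation=[[-0.007,0.034,0.006],[-0.006,0.0345,0.006],[-0.005,0.0345,0.006],[-0.004,0.035,0.006],[-0.003,0.035,0.006],[-0.013,0.0276,0.008],[-0.0125,0.028,0.008],[-0.012,0.028,0.008],[-0.011,0.028,0.008],[-0.011,0.029,0.008]], turn=[[0,0,0.025],[0,0,0.025],[0,0,0.025],[0,0,0.025],[0,0,0.025],[0,0,0.021],[0,0,0.021],[0,0,0.021],[0,0,0.021],[0,0,0.021]], grip=0.75)

```text
clock: 13.35
tool_pos: [0.4819, -0.2864, 0.2101]
eef_rot: [1.0, 0.008, -0.001, -0.0]
contact_force: [1.2, -0.1, 0.4]
opening: 0.754
finger_force: 0.0
```

Call:
servo_tool(translation=[[-0.01,0.029,0.008],[0,0,0],[0,0,0],[0,0,0]], turn=[[0,0,0.021],[0,0,0],[0,0,0],[0,0,0]])

```text
clock: 13.85
tool_pos: [0.4733, -0.3138, 0.2027]
eef_rot: [1.0, -0.001, -0.0, -0.001]
contact_force: [0.4, 0.0, -0.2]
opening: 0.749
finger_force: 0.0
```

```bash
python3 - <<'E'
from h import *
from plant import r,optics
s=optics.snapshot("wrist");np.savez("w3.npz",**s);C=cloud(s)
near=np.hypot(C[...,0]-.4925,C[...,1]+.316)<.055
for nm,lo,hi in(("fl",.021,.031),("bar",.053,.063)):
    m=near&(C[...,2]>lo)&(C[...,2]<hi);Q=C[m];q=Q[:,:2].astype(np.float32)
    print(nm,len(Q),np.median(Q[:,2]).round(4),cv2.minEnclosingCircle(q),cv2.minAreaRect(q))
hsv=cv2.cvtColor(s["img"],cv2.COLOR_RGB2HSV);k=(cv2.inRange(hsv,(18,130,120),(35,255,255))>0)&near
n,lab,stt,ce=cv2.connectedComponentsWithStats(k.astype(np.uint8))
for i in range(1,n):
    if stt[i,4]>5: print("yel",stt[i,4],ce[i].round(1),C[lab==i].mean(0).round(4))
cv2.imwrite("pics/w3.png",s["img"][:,:,::-1])
E
python3 plan.py 0.493,-0.316,0.1,0,1
```

```text
fl 4320 0.0253 ((0.49359554052352905, -0.3172255754470825), 0.042072445154190063) ((0.4939119517803192, -0.3172680735588074), (0.08311940729618073, 0.08283931761980057), 82.35273742675781)
bar 1386 0.0572 ((0.493815541267395, -0.3174889385700226), 0.03157855197787285) ((0.4936596155166626, -0.3175870180130005), (0.017271224409341812, 0.06183731183409691), 89.64636993408203)
yel 43 [319.  119.2] [ 0.531  -0.3172  0.0262]
yel 14 [317.9 199.9] [ 0.447  -0.3164  0.0089]
yel 588 [488.1 321.7] [ 0.5001 -0.3528  0.2826]
yel 106 [134.9 319.9] [ 0.5019 -0.273   0.2844]
yel 111 [132.5 351.9] [ 0.4957 -0.273   0.2872]
{"translation": [[0.0199, 0.002, 0.1027]], "turn": [[-0.001, 0.0, -0.003]]}
```

View pics/w3.png

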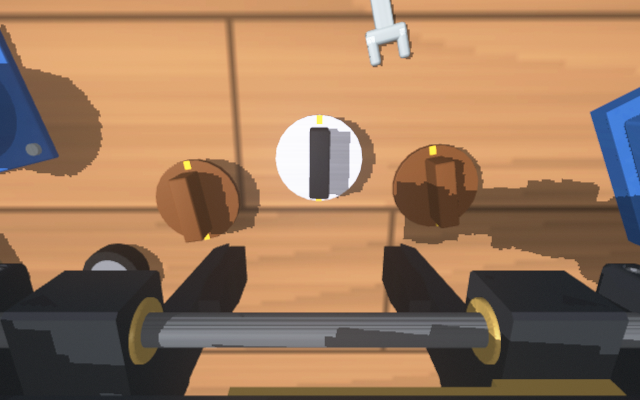

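The picture shows the white lid at px (319,157), bar 61.8 x 17.3 mm, upright along world x, centre (0.4937, -0.3174). The brown decoys are at (198,200) and (436,186). Descend with fingers part open.

Call:
servo_tool(translation=[[0.004,0.0007,0.025],[0.004,0.0007,0.025],[0.004,0.0007,0.025],[0.004,0.0007,0.025],[0.0044,0.0007,0.025],[0,0,0.02],[0,0,0.012],[0,0,0],[0,0,0],[0,0,0]], turn=[[0,0,-0.002],[0,0,0],[0,0,0],[0,0,0],[0,0,0],[0,0,0],[0,0,0],[0,0,0],[0,0,0],[0,0,0]], grip=0.6)

```text
clock: 15.15
tool_pos: [0.4928, -0.3194, 0.0462]
eef_rot: [1.0, -0.002, -0.0, 0.0]
contact_force: [0.2, -0.3, 0.8]
opening: 0.603
finger_force: 0.0
```

Call:
servo_tool(translation=[[0.001,-0.0022,0.007],[0,0,0.006],[0,0,0],[0,0,0]], turn=[[0,0,-0.004],[0,0,0],[0,0,0],[0,0,0]])

```text
clock: 15.65
tool_pos: [0.4933, -0.317, 0.0322]
eef_rot: [1.0, 0.0, -0.001, -0.0]
contact_force: [-0.6, 0.3, 0.3]
opening: 0.599
finger_force: 0.0
```

Call:
servo_tool(translation=[[0,0,0],[0,0,0],[0,0,0],[0,0,0],[0,0,0],[0,0,-0.01],[0,0,-0.02],[0,0,-0.03],[0,0,0],[0,0,0]], turn=[[0,0,0],[0,0,0],[0,0,0],[0,0,0],[0,0,0],[0,0,0],[0,0,0],[0,0,0],[0,0,0],[0,0,0]], grip=0, grip_force=50)

```text
clock: 16.9
tool_pos: [0.4931, -0.3167, 0.0924]
eef_rot: [1.0, 0.0, -0.001, -0.0]
contact_force: [0.0, -0.5, -3.2]
opening: 0.203
finger_force: 50.0
```

```bash
python3 - <<'E'
from h import *
from plant import r,optics
st=r.get_state();p=st["tool_pos"];print(p,st["eef_rot"],st["opening"],st["contact_force"])
t=optics.snapshot("scene");s=optics.snapshot("wrist")
C=cloud(s);near=np.hypot(C[...,0]-p[0],C[...,1]-p[1])<.06
m=near&(C[...,2]>p[2]-.016)&(C[...,2]<p[2]+.0);Q=C[m];q=Q[:,:2].astype(np.float32);print(len(Q),np.median(Q[:,2]),cv2.minEnclosingCircle(q))
cv2.imwrite("pics/w4.png",np.hstack([s["img"][0:400,120:520],cv2.resize(t["img"][150:300,130:280],(400,400))])[:,:,::-1])
E
python3 plan.py 0.54,-0.20,0.22,7,5 0.5404,0.0316,0.20,13.6,8
```

```text
[ 0.49311433 -0.31669115  0.09237701] [ 9.99999530e-01  4.60722626e-04 -8.01097491e-04 -2.92487321e-04] 0.20290644028374974 [ 0.01992291 -0.45770503 -3.20189569]
8890 0.0847655852119446 ((0.49379870295524597, -0.31581243872642517), 0.041736915707588196)
{"translation": [[0.0094, -0.0233, -0.0257], [0.01, -0.0231, -0.0257], [0.0106, -0.0228, -0.0257], [0.0111, -0.0226, -0.0257], [0.0117, -0.0223, -0.0256], [0.0035, -0.0287, 0.0026], [0.004, -0.0287, 0.0026], [0.0044, -0.0286, 0.0026], [0.0048, -0.0285, 0.0026], [0.0053, -0.0285, 0.0026]], "turn": [[-0.0, 0.001, -0.024], [-0.0, 0.001, -0.024], [-0.0, 0.001, -0.024], [-0.0, 0.001, -0.024], [-0.0, 0.001, -0.024], [-0.0, -0.0, -0.015], [-0.0, -0.0, -0.015], [-0.0, -0.0, -0.015], [-0.0, -0.0, -0.015], [-0.0, -0.0, -0.015]]}
{"translation": [[0.0057, -0.0284, 0.0026], [0.0061, -0.0283, 0.0026], [0.0065, -0.0282, 0.0026]], "turn": [[-0.0, -0.0, -0.015], [-0.0, -0.0, -0.015], [-0.0, -0.0, -0.015]]}
```

View pics/w4.png

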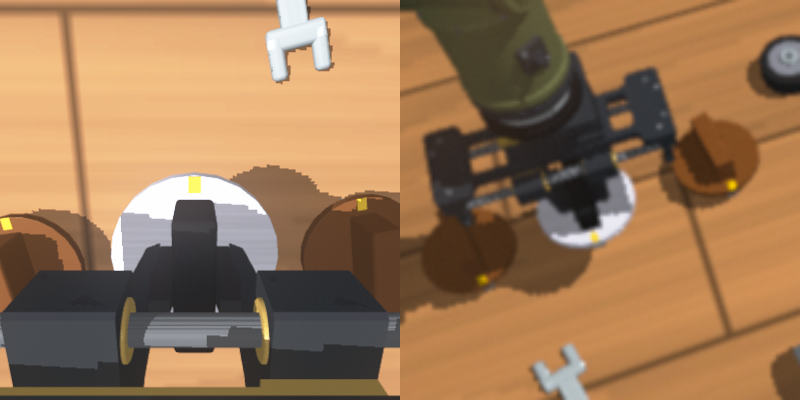

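The lid is held level, with the bar centred between the fingers at px (195,260). The lid centre is about 0.6 mm ahead of the TCP. Carry it over the mouth.

Call:
servo_tool(translation=[[0.0094,-0.023,-0.025],[0.01,-0.023,-0.025],[0.0105,-0.023,-0.025],[0.011,-0.0225,-0.025],[0.0117,-0.0225,-0.01],[0.0035,-0.0287,0],[0.004,-0.0287,0],[0.0044,-0.0286,0],[0.0048,-0.0285,0],[0.0053,-0.0285,0]], turn=[[0,0,-0.024],[0,0,-0.024],[0,0,-0.024],[0,0,-0.024],[0,0,-0.024],[0,0,-0.015],[0,0,-0.015],[0,0,-0.015],[0,0,-0.015],[0,0,-0.015]])

```text
clock: 18.25
tool_pos: [0.5401, -0.0548, 0.2014]
eef_rot: [0.995, 0.098, -0.002, -0.0]
contact_force: [0.2, 0.7, -3.2]
opening: 0.204
finger_force: 50.0
```

Call:
servo_tool(translation=[[0.0057,-0.0284,0],[0.006,-0.0283,0],[0.006,-0.0282,0],[0,0,0],[0,0,0],[0,0,0]], turn=[[0,0,-0.015],[0,0,-0.015],[0,0,-0.015],[0,0,0],[0,0,0],[0,0,0]])

```text
clock: 19.0
tool_pos: [0.5401, 0.0294, 0.2021]
eef_rot: [0.993, 0.119, -0.001, 0.0]
contact_force: [0.1, -0.5, -2.7]
opening: 0.201
finger_force: 50.0
```

```bash
python3 plan.py 0.5398,0.0314,0.150,13.6,2;  python3 -c "
from plant import r;print(r.get_state())"
```

```text
{"translation": [[0.0001, -0.001, 0.026], [0.0001, -0.001, 0.026]], "turn": [[0.0, 0.001, 0.001], [0.0, 0.001, 0.001]]}
{'clock': 19.0, 'q': array([-0.08789428,  0.62812027, -0.08472822,  1.8610569 ,  0.08202823,
        0.65791902, -1.55379986]), 'qd': array([ 0.00380445, -0.00298717, -0.00504085, -0.00251612, -0.00294394,
        0.00010065, -0.00084062]), 'joint_torque': array([-3.71874198e-01, -4.81036162e+01,  3.53284786e-02, -1.26738507e+01,
       -1.43440967e-02, -6.72926498e-02,  2.67342548e-03]), 'tool_pos': array([0.54014402, 0.02936619, 0.20208315]), 'eef_rot': array([ 9.92893222e-01,  1.19003548e-01, -1.07437547e-03,  2.26850078e-04]), 'contact_force': array([ 0.10208588, -0.45759312, -2.66905367]), 'moment': array([ 0.03907497, -0.02726953, -0.0184061 ]), 'finger_force': 49.97320180758834, 'opening': 0.20116911273830687}
```

Call:
servo_tool(translation=[[0,-0.001,0.026],[0,-0.001,0.026],[0,0,0],[0,0,0],[0,0,0]], turn=[[0,0.001,0.001],[0,0.001,0.001],[0,0,0],[0,0,0],[0,0,0]])

```text
clock: 19.62
tool_pos: [0.5407, 0.0327, 0.1515]
eef_rot: [0.993, 0.119, 0.001, -0.0]
contact_force: [-0.3, 0.9, -3.3]
opening: 0.199
finger_force: 50.0
```

```bash
python3 - <<'E'
from h import *
from plant import r,optics
s=optics.snapshot("wrist");C=cloud(s)
near=np.hypot(C[...,0]-.54,C[...,1]-.03)<.075
hsv=cv2.cvtColor(s["img"],cv2.COLOR_RGB2HSV)
for nm,lo,hi in(("yel",(18,130,120),(35,255,255)),("redA",(0,150,100),(8,255,255))):
    k=(cv2.inRange(hsv,lo,hi)>0)&near
    n,lab,stt,ce=cv2.connectedComponentsWithStats(k.astype(np.uint8))
    for i in range(1,n):
        if stt[i,4]>8: print(nm,stt[i,4],ce[i].round(1),np.median(C[lab==i],axis=0).round(4))
m=near&(abs(C[...,2]-.1435)<.006);q=C[m][:,:2].astype(np.float32);print(np.median(C[m][:,2]),cv2.minEnclosingCircle(q))
m=near&(abs(C[...,2]-.1095)<.004);q=C[m][:,:2].astype(np.float32);print(len(q),cv2.minEnclosingCircle(q))
E
python3 plan.py 0.5398,0.0314,0.140,13.6,1
```

```text
yel 44 [307.7 120.8] [0.5989 0.0528 0.0478]
yel 189 [322.  123.5] [0.5995 0.0423 0.0515]
yel 248 [318.2 150.5] [0.5883 0.0429 0.1104]
yel 176 [314.  184.5] [0.5773 0.0427 0.1453]
yel 427 [382.  330.5] [0.5691 0.0246 0.2327]
yel 71 [243.7 321.6] [0.5641 0.0555 0.2335]
yel 102 [243.  351.2] [0.5586 0.0542 0.2359]
yel 19 [276.6 390.2] [0.5562 0.0453 0.2419]
yel 457 [321.7 390.9] [0.5581 0.0364 0.2421]
redA 29 [231.4 230.8] [0.5294 0.082  0.1095]
redA 78 [400.4 233.1] [ 0.5519 -0.0167  0.1105]
0.14452221589962255 ((0.5414121150970459, 0.03369395062327385), 0.041833486407995224)
4893 ((0.5405673384666443, 0.031427472829818726), 0.05313289538025856)
{"translation": [[-0.0011, 0.0012, 0.0114]], "turn": [[-0.0, -0.003, 0.001]]}
```

Relative to the pot, the lid measures about 2.3 mm too far in +y. I'll correct that and lower in small steps.

Call:
servo_tool(translation=[[-0.0015,0.0018,0.004],[0,0,0.003],[0,0,0],[0,0,0],[0,0,0]], turn=[[0,-0.003,0.001],[0,0,0],[0,0,0],[0,0,0],[0,0,0]])

```text
clock: 20.3
tool_pos: [0.5389, 0.0309, 0.1434]
eef_rot: [0.993, 0.119, -0.001, -0.0]
contact_force: [-0.1, -0.5, -2.4]
opening: 0.198
finger_force: 50.0
```

Call:
servo_tool(translation=[[0.0008,0.0003,0.002],[0,0,0.002],[0,0,0.002],[0,0,0]], turn=[[0,0,0],[0,0,0],[0,0,0],[0,0,0]])

```text
clock: 20.8
tool_pos: [0.5394, 0.0307, 0.1371]
eef_rot: [0.993, 0.119, -0.001, -0.0]
contact_force: [0.7, -0.6, -1.7]
opening: 0.2
finger_force: 50.0
```

It has entered about 5 mm below the mouth with no real contact, so continue.

Call:
servo_tool(translation=[[0,0,0.003],[0,0,0.003],[0,0,0.003],[0,0,0.002],[0,0,0]], turn=[[0,0,0],[0,0,0],[0,0,0],[0,0,0],[0,0,0]])

```text
clock: 21.42
tool_pos: [0.5395, 0.0307, 0.1262]
eef_rot: [0.993, 0.119, -0.001, -0.0]
contact_force: [0.1, -0.5, -3.5]
opening: 0.2
finger_force: 50.0
```

Call:
servo_tool(translation=[[0,0,0.001],[0,0,0.001],[0,0,0.0005],[0,0,0]], turn=[[0,0,0],[0,0,0],[0,0,0],[0,0,0]])

```text
clock: 21.92
tool_pos: [0.5397, 0.0306, 0.1243]
eef_rot: [0.993, 0.119, -0.001, -0.0]
contact_force: [-1.3, -1.2, 4.1]
opening: 0.199
finger_force: 50.0
```

It is seated (contact +4 N, z as expected). Now twist clockwise.

Call:
servo_tool(translation=[[0,0,0],[0,0,0],[0,0,0],[0,0,0],[0,0,0],[0,0,0],[0,0,0],[0,0,0],[0,0,0],[0,0,0]], turn=[[0,0,0.07],[0,0,0.07],[0,0,0.07],[0,0,0.07],[0,0,0.07],[0,0,0.07],[0,0,0.07],[0,0,0.07],[0,0,0],[0,0,0]])

```text
clock: 23.18
tool_pos: [0.5392, 0.031, 0.1244]
eef_rot: [0.987, -0.16, -0.001, 0.0]
contact_force: [-2.4, 0.4, 5.8]
opening: 0.204
finger_force: 50.0
```

```bash
cat > yaw.py <<'E'
from h import *
from plant import r,optics
from scipy.spatial.transform import Rotation as Ro
st=r.get_state();print(st["tool_pos"],Ro.from_quat(st["eef_rot"]).as_matrix().round(3).tolist(),st["contact_force"],st["moment"],st["q"][6])
print("tool turned",13.6-np.degrees(np.arctan2(*Ro.from_quat(st["eef_rot"]).as_matrix()[[1,0],0])))
s=optics.snapshot("wrist");C=cloud(s)
near=np.hypot(C[...,0]-.5404,C[...,1]-.0316)<.06
m=near&(abs(C[...,2]-.118)<.004);q=C[m][:,:2].astype(np.float32);print("flange z",np.median(C[m][:,2]),cv2.minEnclosingCircle(q))
hsv=cv2.cvtColor(s["img"],cv2.COLOR_RGB2HSV)
k=(cv2.inRange(hsv,(18,130,120),(35,255,255))>0)&near&(C[...,2]<.13)&(C[...,2]>.1)
n,lab,stt,ce=cv2.connectedComponentsWithStats(k.astype(np.uint8))
for i in range(1,n):
    c=np.median(C[lab==i],axis=0)
    if stt[i,4]>8: print(stt[i,4],ce[i].round(1),c.round(4),"deg cw of pot x",(13.6-np.degrees(np.arctan2(c[1]-.0316,c[0]-.5404))).round(1),"r",np.hypot(c[1]-.0316,c[0]-.5404).round(4))
cv2.imwrite("pics/y.png",s["img"][:,:,::-1])
E
python3 yaw.py
```

```text
[0.53923429 0.03096357 0.12435533] [[0.949, -0.316, -0.003], [-0.316, -0.949, 0.0], [-0.003, 0.001, -1.0]] [-2.35849543  0.35434838  5.81474518] [0.2563612  0.42997737 0.16970015] -1.9240296871010791
tool turned 32.008245393710624
flange z 0.11733783487500078 ((0.5396648049354553, 0.03159778565168381), 0.04186002165079117)
290 [261.9 171.3] [0.5871 0.0425 0.1107] deg cw of pot x 0.4 r 0.048
192 [313.5 184.5] [0.575  0.0204 0.1181] deg cw of pot x 31.6 r 0.0364
```

The lid follows the tool (31.6° against 32.0°), so 13° remains.

Call:
servo_tool(translation=[[0,0,0],[0,0,0],[0,0,0],[0,0,0],[0,0,0],[0,0,0],[0,0,0]], turn=[[0,0,0.06],[0,0,0.06],[0,0,0.06],[0,0,0.05],[0,0,0],[0,0,0],[0,0,0]])

```text
clock: 24.1
tool_pos: [0.5393, 0.0313, 0.1243]
eef_rot: [0.962, -0.272, -0.001, -0.0]
contact_force: [-3.0, 0.8, 5.0]
opening: 0.201
finger_force: 50.0
```

```bash
python3 yaw.py
python3 - <<'E'
from h import *
from plant import optics
s=optics.snapshot("top");w=cv2.imread("pics/y.png")
a=cv2.resize(w,(480,300));b=cv2.resize(s["img"][130:290,130:450][:,:,::-1],(800,400))
cv2.imwrite("pics/fin.png",b)
E
```

```text
[0.53932806 0.03126745 0.12434871] [[0.852, -0.524, -0.003], [-0.524, -0.852, 0.001], [-0.003, 0.001, -1.0]] [-3.01918196  0.84436976  4.95677498] [0.33080385 0.42883268 0.19750884] -2.066966946487299
tool turned 45.18894458653226
flange z 0.11734927281803394 ((0.5398952960968018, 0.031542498618364334), 0.041961394250392914)
15 [241.4 176.2] [0.5917 0.0416 0.1089] deg cw of pot x 2.6 r 0.0523
225 [246.1 186.5] [0.5863 0.0422 0.1107] deg cw of pot x 0.6 r 0.0471
192 [313.5 184.5] [0.5714 0.0128 0.118 ] deg cw of pot x 44.8 r 0.0362
```

View pics/fin.png

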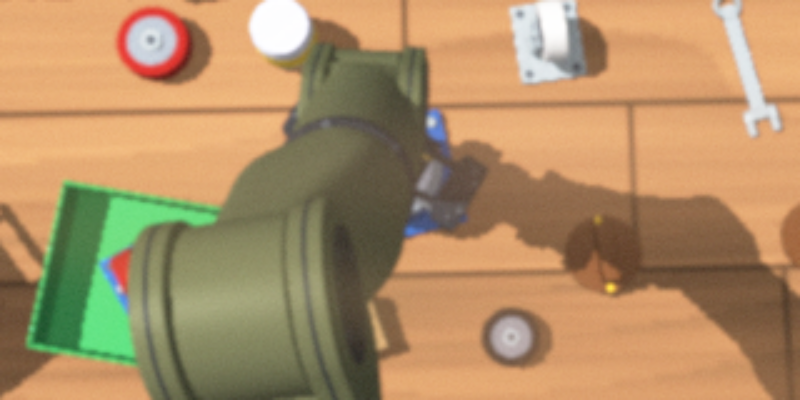

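The lid is at 44.8°, seated and held against the spring. The caster is in the bin at crop (115,275), and the bystanders in view are where they were. Handing in.

```bash
python3 -c "
from plant import r;print(r.finish_job())"
```

```text
the job is handed in; nothing more can be done
None
```

The job is handed in, though no verdict was returned: the caster stands plate down in the green bin, let go, and the lid is seated, turned 44.8° clockwise by the camera measurement and still gripped at 50 N.

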